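Log two cells on the tally counter

ROBOT

A 6-joint arm with a two-finger parallel gripper is mounted at the origin on a cart in front of the work surface, level with it; the furniture and walls round the work are solid. World frame = base frame: x ahead of the robot, y to its left, z up, the work surface at z = 0. Lengths are in mm, angles in rad, forces in N, time in s.
With the tool pointing down it reaches from about 350 to 875 mm from the base axis. Payload 15.5 kg.
Tool frame: the origin (TCP) lies on the centre line of the jaws, within the pads' length; the fingertips stand 14 mm ahead of it and the grasp point (between the pads) lies 5 mm behind it; z points along the fingers, y is the line along which they close (so a half turn about z gives the same grasp; the last joint's range is limited). The gripper opens to 85 mm and grips with 20 to 120 N. Pads are 22 mm wide; open, the fingers measure 114 mm over their backs; the gripper's body (76 mm by 85 mm) begins 54 mm behind the grasp point. The pads swing forward as they close: fully open they stand 13 mm farther back than shut.
Start: joints at [1.185, 0.494, 1.345, -0, 1.302, -0.096], TCP at [178.596, 598.941, 245.277] pointing down, gripper open.
Joint ranges: [-2.91, 2.91], [-0.82, 2.16], [0.22, 2.67], [-1.22, 4.37], [0.12, 2.79], [-3.08, 3.08]. Speed limits (rad/s): [1.89, 1.89, 2.57, 3.01, 3.01, 3.01].

INTERFACE

Orientations are given as a rotation vector (axis times angle).
In Python, from workcell import arm gives the robot as it stands. The module is installed in compiled form; this text tells all that it offers.
- The arm moves only by the tool drive_tool, never from a script. Its argument "motion" is a list of rows, each a list of 7 numbers: the shift along the tool's x, y, z in mm, then the turn, a rotation vector about the tool's x, y, z in rad, then the opening, from -1 (shut) to 1 (fully open), so that 0 is half open. In form: [[x, y, z, rx, ry, rz, fingers], ...]. A call has 1 to 12 rows; each row is the pose to reach, as a shift and turn from the pose commanded when the call began, along the tool's axes at that moment; what a row does not reach only later rows make up. A row lasts 1/8 s, in which the tool goes at most 62.5 mm and 10.7 degrees, less where a joint would pass 70% of its speed; a pose out of reach is approached as far as the arm can. A call with a gripper value outside its range is refused whole. The fingers move at their own pace and stop on an object; "force" is the grip in N (left out, the last holds). Time passes only in rows, so rows that repeat a pose let the fingers close. It gives the time, the measured TCP pose, the force, the opening and the grip force at its end, in the units of the state.
- arm.observe(): the state, without advancing time (a new reading comes with each control period).
- arm.read_camera(name): name is "side" or "top"; returns the picture (384x512x3 uint8, blue, green, red); there is no depth.
- arm.calibration(name): a dict with "intrinsics" (3x3 intrinsics, pixels), "k1" (the pictures are not rectified: a ray, as slopes to the right and down, at radius r is drawn at 1 + k1 r^2 times it, then the intrinsics apply), "rvec" (rotation vector, rad) and "tvec" (3), from world to camera coordinates, as OpenCV has them. Camera axes: x right, y down, z forward; pixel columns grow to the right and rows downward; lengths in mm; the calibration is good to about 2 mm. A picture is of the moment at which its call begins. calibration takes no time and is no camera call.
- arm.job_done(): hands the job in; it is judged then, once.
The state is a dict: "t": time; "joint_pos": joint angles; "dq": joint speeds; "tau": joint torques, N m; "tcp_pos": TCP position; "orientation": TCP orientation; "wrist_force": force on the tool from outside, world axes, zero at the start; "ft_torque": the same for the moment, N m; "gripper_width": opening from 0.0 (shut) to 1.0 (fully open); "grip_force": force on a finger pad.
Only numpy, scipy, OpenCV 4.12 (cv2) and the standard library are available. Lean on these libraries where they do the work, as an engineer would, in place of code of your own. Each camera call takes 0.05 s, during which the arm holds its last target. There are 200 camera calls.

TASK

A differential cell count is being kept on the five-key tally counter; the coloured dot behind each key tells which kind of cell it counts. Log the two cells just seen: with the fingertips press the key marked by the blue dot fully down and let it spring back up, then do the same with the key marked by the red dot, and withdraw. Press gently, press no other key, and leave everything else on the bench where it is.

Things in the scene. Friction and masses are not known exactly. Their poses are not given: they have to be found in the camera images.
- tally: Dark grey five-key counter stuck to the bench (it does not move), 150 mm wide, 71 deep, 35 high, low front towards the robot within 20 degrees. Origin: centre of its underside; its own x, y axes stand 18 degrees askew to the case, so take directions from the key points. The panel rises at 23 degrees away from the robot to a near-level ledge 34 mm high with a colour dot behind each key.
- key0 (a point): Centre of the top of the leftmost white key (15 mm up the slope, 19 mm along the row, keys 27 mm apart, key top 25 mm above the bench at rest and 7 mm proud of the panel). z points out of the key, square to the sloping panel; y along the row to the left; x up the slope, away from the robot. The point moves with the key.
- key1 (a point): Centre of the top of the second from the left white key (15 mm up the slope, 19 mm along the row, keys 27 mm apart, key top 25 mm above the bench at rest and 7 mm proud of the panel). z points out of the key, square to the sloping panel; y along the row to the left; x up the slope, away from the robot. The point moves with the key.
- key2 (a point): Centre of the top of the middle white key (15 mm up the slope, 19 mm along the row, keys 27 mm apart, key top 25 mm above the bench at rest and 7 mm proud of the panel). z points out of the key, square to the sloping panel; y along the row to the left; x up the slope, away from the robot. The point moves with the key.
- key3 (a point): Centre of the top of the second from the right white key (15 mm up the slope, 19 mm along the row, keys 27 mm apart, key top 25 mm above the bench at rest and 7 mm proud of the panel). z points out of the key, square to the sloping panel; y along the row to the left; x up the slope, away from the robot. The point moves with the key.
- key4 (a point): Centre of the top of the rightmost white key (15 mm up the slope, 19 mm along the row, keys 27 mm apart, key top 25 mm above the bench at rest and 7 mm proud of the panel). z points out of the key, square to the sloping panel; y along the row to the left; x up the slope, away from the robot. The point moves with the key.
- tally_key0 (a joint): How far the leftmost key is pressed in along its -z: 0 at rest, 0.003 m at its stop. A spring lifts it; it takes 5.3 N at 2 mm and 8 N at the stop.
- tally_key1 (a joint): How far the second from the left key is pressed in along its -z: 0 at rest, 0.003 m at its stop. A spring lifts it; it takes 5.3 N at 2 mm and 8 N at the stop.
- tally_key2 (a joint): How far the middle key is pressed in along its -z: 0 at rest, 0.003 m at its stop. A spring lifts it; it takes 5.3 N at 2 mm and 8 N at the stop.
- tally_key3 (a joint): How far the second from the right key is pressed in along its -z: 0 at rest, 0.003 m at its stop. A spring lifts it; it takes 5.3 N at 2 mm and 8 N at the stop.
- tally_key4 (a joint): How far the rightmost key is pressed in along its -z: 0 at rest, 0.003 m at its stop. A spring lifts it; it takes 5.3 N at 2 mm and 8 N at the stop.
- dot_white: White round sticker, 13 mm across and flat, on the ledge 45 mm straight behind (along the slope direction, seen from above) the key that it marks; which key it marks differs from run to run.
- dot_blue: Blue round sticker, 13 mm across and flat, on the ledge 45 mm straight behind (along the slope direction, seen from above) the key that it marks; which key it marks differs from run to run.
- dot_yellow: Yellow round sticker, 13 mm across and flat, on the ledge 45 mm straight behind (along the slope direction, seen from above) the key that it marks; which key it marks differs from run to run.
- dot_red: Red round sticker, 13 mm across and flat, on the ledge 45 mm straight behind (along the slope direction, seen from above) the key that it marks; which key it marks differs from run to run.
- dot_green: Green round sticker, 13 mm across and flat, on the ledge 45 mm straight behind (along the slope direction, seen from above) the key that it marks; which key it marks differs from run to run.
- oil_bottle: Bystander, loose: small bottle of amber oil with a black cap, 25 mm across, 62 mm high. Origin at the centre of its underside.
- petri_dish: Bystander, loose: shallow whitish dish, 60 mm across, 15 mm high. Origin at the centre of its underside.
- marker_blue: Bystander, loose: white marker pen with a blue cap lying on the bench, 128 mm long, 12 mm thick. Origin at the centre of its underside.
- coverslip_box: Bystander, loose: whitish clear plastic box, 46 x 64 x 23 mm. Origin at the centre of its underside.
- cotton_jar: Bystander, loose: white jar with a blue lid, 71 mm across, 86 mm high. Origin at the centre of its underside.
- lancet_box: Bystander, loose: white and orange carton, 51 x 69 x 59 mm. Origin at the centre of its underside.
- drying_block: Bystander, loose: wooden block with glass slides standing in it, 120 x 55 x 84 mm. Origin at the centre of its underside.
- disc_can: Bystander, loose: small white can with a red lid, 43 mm across, 62 mm high. Origin at the centre of its underside.
Not all that is in view belongs to the job. Leave any yellow look-alike of the tally alone.

How it is judged:
By the outcome, as a careful person would: the job done as asked, in the order asked, and still so for the second after the job is handed in, with the robot touching nothing.
It also fails if it takes over 35 s, if anything falls off the work surface, if the arm or the gripper's body presses on something with over 40 N, if the wrist force passes 120 N, or if a joint passes its speed limit or range.

## Working session

There is one attempt and no reset: what is moved stays moved. The work goes in short steps, Python scripts to look and compute and a tool call to move; the robot and the scene stay as the last step left them, time stands still between calls to the robot, and variables do not carry over. Pictures are saved under pics/ and viewed, at most 10 in all, crops included, and the job is handed in when it is done.

Besides the shell and the picture viewer there is one more tool, called after "Emit:" by a JSON object that holds its "api" and its "payload", one argument or row to a line. drive_tool: Moves the arm, as the interface text tells. Its arguments: {"type":"object","properties":{"motion":{"type":"array"},"force":{"type":"number"}},"required":["motion"]}

```bash
mkdir -p pics; cat > h.py <<'E'
import numpy as np, cv2
from workcell import arm
def ray(cam,uv):
    c=arm.calibration(cam);K=np.array(c["intrinsics"]);R=cv2.Rodrigues(np.array(c["rvec"],float))[0];t=np.array(c["tvec"],float).ravel()
    p=cv2.undistortPoints(np.array([[uv]],float),K,np.array([c["k1"],0,0,0],float)).ravel()
    return -R.T@t, R.T@np.array([p[0],p[1],1.])
def onz(cam,uv,z):
    o,d=ray(cam,uv); return o+d*(z-o[2])/d[2]
def proj(cam,P):
    c=arm.calibration(cam)
    return cv2.projectPoints(np.array(P,float).reshape(-1,1,3),np.array(c["rvec"],float),np.array(c["tvec"],float),np.array(c["intrinsics"]),np.array([c["k1"],0,0,0],float))[0].reshape(-1,2)
E
python3 - <<'E'
from h import *
for n in("top","side"):
    im=arm.read_camera(n); cv2.imwrite(f"pics/{n}0.png",im); print(n,ray(n,(256,192)))
print(arm.observe())
E
```

```text
top (array([443.32621425,  17.25375133, 986.40967077]), array([ 0.13740074, -0.00678448, -0.99062951]))
side (array([679.97988412, 474.5257847 , 889.20564923]), array([-0.15938261, -0.44423996, -0.88203931]))
{'t': 0.1, 'joint_pos': array([ 1.18552140e+00,  4.94129762e-01,  1.34605497e+00, -7.55931998e-06,
        1.30252058e+00, -9.55334859e-02]), 'dq': array([ 4.24354076e-04, -1.94746313e-03, -1.62784850e-03,  2.08287115e-04,
       -8.57777635e-04,  9.44796087e-05]), 'tau': array([ 3.24604829e-03, -8.83598399e+01, -3.84563577e+01, -2.59371800e-04,
        5.14820422e-03,  1.53170123e-05]), 'tcp_pos': array([178.46813401, 598.65587501, 244.75927261]), 'orientation': array([-4.53494056e-01, -3.10842801e+00,  1.70007448e-03]), 'wrist_force': array([ 0.70476817,  0.30579863, -0.62923382]), 'ft_torque': array([ 0.00230731, -0.01779917, -0.00376839]), 'grip_force': 0.0, 'gripper_width': 0.9978648458656469}
```

View pics/top0.png

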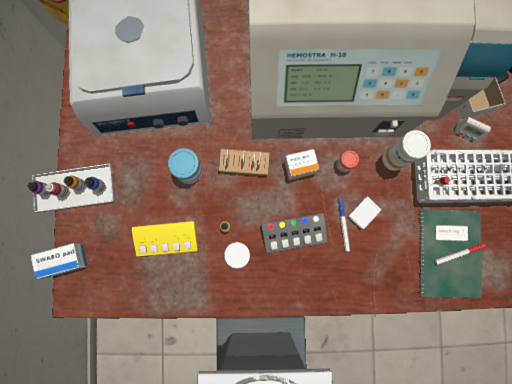

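View pics/side0.png

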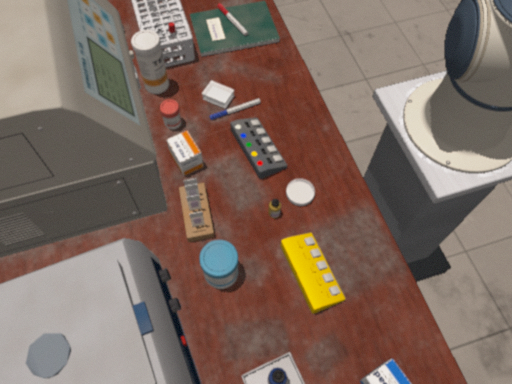

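Top view: the candidates are the dark grey tally at (294,233) and the yellow look-alike at (165,239), so I choose the grey one. Its dots run red, yellow, green, blue, white from the left, which makes blue key3 and red key0. Next I measure it and check in a close crop.

```bash
cat > m.py <<'E'
from h import *
from scipy.optimize import least_squares
box={"top":(255,205,80,55),"side":(225,110,70,75)}
dots={};keys={};ims=[]
for n,(x,y,w,h) in box.items():
    im=arm.read_camera(n); c=cv2.cvtColor(im,cv2.COLOR_BGR2HSV); H,S,V=[c[...,i].astype(int) for i in range(3)]
    reg=np.zeros(H.shape,bool); reg[y:y+h,x:x+w]=1
    for col,m in dict(red=((H<4)|(H>174))&(S>190)&(V>150),yellow=(abs(H-28)<7)&(S>150)&(V>120),green=(abs(H-62)<18)&(S>120),blue=(abs(H-115)<13)&(S>130)).items():
        N,l,st,ce=cv2.connectedComponentsWithStats((m&reg).astype(np.uint8))
        if N>1: i=1+np.argmax(st[1:,4]); dots[n,col]=ce[i]; print(n,col,ce[i].round(1),st[i,4],onz(n,ce[i],34).round(1))
    N,l,st,ce=cv2.connectedComponentsWithStats(((S<60)&(V>120)&reg).astype(np.uint8))
    for i in range(1,N):
        if st[i,4]>12: print(n,"white",ce[i].round(1),st[i],onz(n,ce[i],25).round(1))
    ims.append(cv2.resize(im[y:y+h,x:x+w],(390,300),interpolation=cv2.INTER_CUBIC))
cv2.imwrite("pics/crop.png",np.hstack(ims))
E
python3 m.py
```

```text
top red [270.5 226.5] 12 [493.  -21.6  34. ]
top yellow [281.9 224.2] 23 [497.8 -48.5  34. ]
top green [293.1 222.5] 24 [501.3 -74.9  34. ]
top blue [304.3 220.4] 27 [ 505.7 -101.4   34. ]
top white [317.  226.1] [303 214  24  29 341] [ 492.  -132.4   25. ]
top white [288.3 221.3] [282 219  14   7  33] [504.9 -64.5  25. ]
top white [270.7 224.7] [263 222  14   8  37] [497.7 -22.5  25. ]
top white [293.4 227.4] [292 226   4   4  15] [490.2 -76.2  25. ]
top white [274.6 242.9] [270 235  11  15  91] [454.5 -30.8  25. ]
top white [307.4 238.9] [304 234   8  10  63] [ 462.3 -108.5   25. ]
top white [295.9 240.9] [292 237   8   9  64] [458.3 -81.1  25. ]
top white [284.8 242.8] [281 239   8   9  63] [454.3 -54.7  25. ]
side red [259.5 162.7] 14 [495.8 -22.2  34. ]
side yellow [253.7 153.3] 24 [500.3 -49.1  34. ]
side green [248.2 144.2] 19 [504.5 -75.7  34. ]
side blue [243.1 135.1] 22 [ 507.9 -102.4   34. ]
side white [230.5 110.6] [226 110  11   3  22] [ 513.3 -183.7   25. ]
side white [254.4 121.7] [250 119  10   7  56] [ 470.  -136.2   25. ]
side white [237.7 126.3] [234 123   8   7  43] [ 510.5 -135.6   25. ]
side white [260.1 130.4] [256 128  10   6  51] [ 465.4 -108.9   25. ]
side white [265.6 139.3] [261 136  10   7  51] [461.3 -82.1  25. ]
side white [271.4 148.1] [267 145  10   7  56] [456.6 -55.8  25. ]
side white [276.8 157.3] [272 154  11   8  59] [453.1 -29.2  25. ]
side white [291.9 182.3] [288 179   7   6  26] [443.5  40.2  25. ]
```

View pics/crop.png

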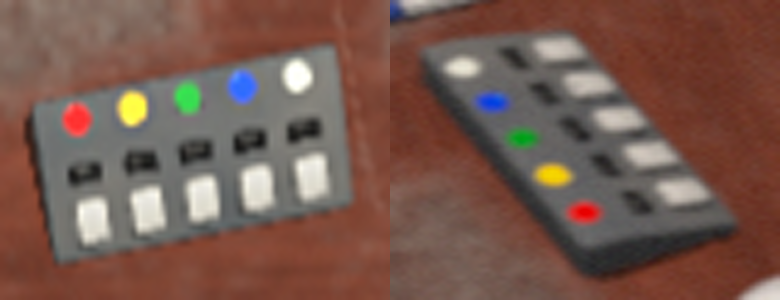

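The crop confirms it: red dot behind the leftmost key, blue behind the second from the right. The dot-derived keys (dot minus 45 mm) agree with the key blobs to about 3 mm: key3 ≈ (463,-109,25), key0 ≈ (451,-29,25). Now I work out the hover move.

```bash
cat >> h.py <<'E'
from scipy.spatial.transform import Rotation as Ro
a=np.arctan2(12.4,80);u=np.array([np.cos(a),np.sin(a),0]);l=np.array([-np.sin(a),np.cos(a),0]);s,c_=np.sin(np.radians(23)),np.cos(np.radians(23))
nrm=-s*u+c_*np.array([0,0,1]);up=c_*u+s*np.array([0,0,1])
Rt=np.c_[l,up,-nrm]
K3=np.array([463,-108.8,25]);K0=np.array([450.9,-29,25])
def rel(P,R=Rt,st=None):
    st=st or arm.observe();R0=Ro.from_rotvec(st["orientation"]).as_matrix()
    return np.r_[R0.T@(P-st["tcp_pos"]),Ro.from_matrix(R0.T@R).as_rotvec()]
E
python3 - <<'E'
from h import *
G=K3+nrm*54; st=arm.observe(); R0=Ro.from_rotvec(st["orientation"])
d=(R0.inv()*Ro.from_matrix(Rt)).as_rotvec(); print(G,np.degrees(np.linalg.norm(d)))
V=np.array([400,330,200.]);p0=st["tcp_pos"]
for f in np.arange(1,13)/12:
    p=(1-f)**2*p0+2*f*(1-f)*V+f*f*(G+[0,0,60])
    print(rel(p,(R0*Ro.from_rotvec(d*f)).as_matrix()).round(2).tolist())
E
```

```text
[ 442.14949914 -112.03182763   74.70726209] 68.15354831569962
[-47.32, -33.88, 7.65, -0.03, -0.02, 0.09]
[-92.95, -70.78, 15.59, -0.06, -0.04, 0.19]
[-136.87, -110.7, 23.81, -0.09, -0.06, 0.28]
[-179.1, -153.63, 32.32, -0.12, -0.08, 0.37]
[-219.63, -199.58, 41.11, -0.15, -0.09, 0.46]
[-258.45, -248.55, 50.19, -0.18, -0.11, 0.56]
[-295.58, -300.54, 59.55, -0.21, -0.13, 0.65]
[-331.01, -355.55, 69.2, -0.24, -0.15, 0.74]
[-364.74, -413.57, 79.13, -0.27, -0.17, 0.83]
[-396.77, -474.61, 89.35, -0.3, -0.19, 0.93]
[-427.11, -538.67, 99.85, -0.33, -0.21, 1.02]
[-455.74, -605.75, 110.64, -0.36, -0.23, 1.11]
```

Emit:
{"api": "drive_tool", "payload": {
  "motion": [
    [-47,-34,8,-0.03,-0.02,0.09,-1],
    [-93,-71,16,-0.06,-0.04,0.19,-1],
    [-137,-111,24,-0.09,-0.06,0.28,-1],
    [-179,-154,32,-0.12,-0.08,0.37,-1],
    [-220,-200,41,-0.15,-0.09,0.46,-1],
    [-258,-249,50,-0.18,-0.11,0.56,-1],
    [-296,-301,60,-0.21,-0.13,0.65,-1],
    [-331,-356,69,-0.24,-0.15,0.74,-1],
    [-365,-414,79,-0.27,-0.17,0.83,-1],
    [-397,-475,89,-0.3,-0.19,0.93,-1],
    [-427,-539,100,-0.33,-0.21,1.02,-1],
    [-456,-606,111,-0.36,-0.23,1.11,-1]
  ],
  "force": 20
}}

```text
t: 1.7
tcp_pos: [434.9, -52.0, 143.6]
orientation: [1.844, 2.166, 0.44]
wrist_force: [1.0, 0.6, 0.0]
gripper_width: -0.001
grip_force: 0.0
```

```bash
python3 - <<'E'
from h import *
st=arm.observe();print(st["t"],st["tcp_pos"],st["wrist_force"],st["gripper_width"])
print(rel(K3+nrm*(14+15)).round(3))
E
```

```text
1.7 [434.86492093 -51.95514814 143.60290428] [1.00570704 0.58803587 0.00114073] -0.001023607101241108
[-6.0224e+01 -2.9391e+01  8.7607e+01  2.0000e-03  1.0000e-03  7.0000e-03]
```

Emit:
{"api": "drive_tool", "payload": {
  "motion": [
    [0,0,0,0,0,0,-1],
    [0,0,0,0,0,0,-1]
  ]
}}

```text
t: 1.95
tcp_pos: [434.2, -49.7, 143.5]
orientation: [1.843, 2.171, 0.44]
wrist_force: [0.3, -0.7, -0.1]
gripper_width: 0.0
grip_force: 0.0
```

```bash
python3 - <<'E'
from h import *
st=arm.observe();print(st["t"],st["tcp_pos"],st["wrist_force"],st["gripper_width"])
print(rel(K3+nrm*(14+15)).round(3))
E
```

```text
1.95 [434.22461288 -49.69571452 143.52358591] [ 0.27043466 -0.6814925  -0.05865644] 0.00021986274910476084
[-6.2684e+01 -2.9027e+01  8.7585e+01  0.0000e+00 -1.0000e-03  9.0000e-03]
```

Emit:
{"api": "drive_tool", "payload": {
  "motion": [
    [-30,-14,20,0,0,0.005,-1],
    [-62.5,-29,40,0,0,0.009,-1],
    [-62.5,-29,65,0,0,0.009,-1],
    [-62.5,-29,80,0,0,0.009,-1],
    [-62.5,-29,87.5,0,0,0.009,-1],
    [-62.5,-29,87.5,0,0,0.009,-1],
    [-62.5,-29,87.5,0,0,0.009,-1]
  ]
}}

```text
t: 2.82
tcp_pos: [452.4, -109.4, 52.4]
orientation: [1.85, 2.165, 0.442]
wrist_force: [-0.7, 0.2, 0.8]
gripper_width: -0.002
grip_force: 0.0
```

```bash
python3 - <<'E'
from h import *
print(rel(K3+nrm*14).round(3), arm.observe()["wrist_force"])
T=K3+nrm*15; ims=[]
for n in("top","side"):
    im=arm.read_camera(n); x,y,w,h={"top":(255,195,80,65),"side":(205,90,100,95)}[n]
    im=cv2.resize(im[y:y+h,x:x+w],None,fx=4,fy=4,interpolation=cv2.INTER_CUBIC)
    for p in proj(n,[K3,T]): cv2.circle(im,tuple(int(v) for v in (p-[x,y])*4+2),2,(255,0,255),-1)
    ims.append(cv2.resize(im,(390,370)))
cv2.imwrite("pics/hov.png",np.hstack(ims))
E
```

```text
[-1.0640e+00 -9.6500e-01  1.5321e+01  1.0000e-03 -2.0000e-03  3.0000e-03] [-0.6669883   0.22260316  0.82422661]
```

View pics/hov.png

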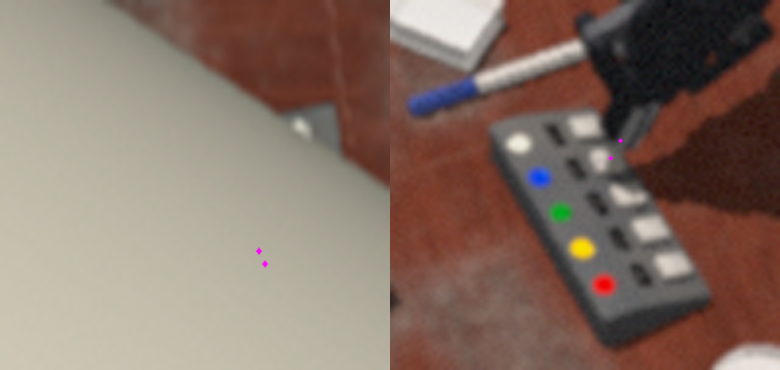

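The side view shows the fingertips at (620,140) in the crop, just above key3, the key marked by the blue dot at (540,178). This matches the projected points. I press in small steps from here.

Emit:
{"api": "drive_tool", "payload": {
  "motion": [
    [-1,0,5,0,0,0,-1],
    [-1,0,10,0,0,0,-1],
    [-1,0,12,0,0,0,-1],
    [-1,0,13,0,0,0,-1],
    [-1,0,13,0,0,0,-1]
  ]
}}

```text
t: 3.55
tcp_pos: [457.4, -110.6, 40.1]
orientation: [1.852, 2.163, 0.442]
wrist_force: [-1.6, -0.6, 0.6]
gripper_width: -0.001
grip_force: 0.0
```

Emit:
{"api": "drive_tool", "payload": {
  "motion": [
    [0,0,1,0,0,0,-1],
    [0,0,2,0,0,0,-1],
    [0,0,2,0,0,0,-1]
  ]
}}

```text
t: 3.92
tcp_pos: [458.2, -110.5, 38.1]
orientation: [1.852, 2.163, 0.442]
wrist_force: [-0.4, -0.6, 2.5]
gripper_width: 0.0
grip_force: 0.8
```

Emit:
{"api": "drive_tool", "payload": {
  "motion": [
    [0,0,1,0,0,0,-1],
    [0,0,1,0,0,0,-1]
  ]
}}

```text
t: 4.18
tcp_pos: [458.6, -110.5, 37.2]
orientation: [1.852, 2.163, 0.442]
wrist_force: [-0.1, -0.7, 4.7]
gripper_width: 0.003
grip_force: 2.1
```

Emit:
{"api": "drive_tool", "payload": {
  "motion": [
    [0,0,1,0,0,0,-1],
    [0,0,1,0,0,0,-1]
  ]
}}

```text
t: 4.42
tcp_pos: [459.0, -110.4, 36.3]
orientation: [1.852, 2.163, 0.442]
wrist_force: [-0.8, -0.1, 7.0]
gripper_width: 0.001
grip_force: 3.4
```

Emit:
{"api": "drive_tool", "payload": {
  "motion": [
    [0,0,0.5,0,0,0,-1],
    [0,0,0.5,0,0,0,-1]
  ]
}}

```text
t: 4.68
tcp_pos: [459.1, -110.4, 35.9]
orientation: [1.852, 2.163, 0.442]
wrist_force: [-2.9, -0.7, 8.1]
gripper_width: 0.006
grip_force: 3.9
```

Emit:
{"api": "drive_tool", "payload": {
  "motion": [
    [0,0,0.5,0,0,0,-1],
    [0,0,0.5,0,0,0,-1]
  ]
}}

```text
t: 4.92
tcp_pos: [459.2, -110.4, 35.8]
orientation: [1.852, 2.162, 0.442]
wrist_force: [-7.0, -2.9, 19.4]
gripper_width: 0.003
grip_force: 10.3
```

The force rose steeply to about 20 N, so key3 is at its stop. Release and look from above.

Emit:
{"api": "drive_tool", "payload": {
  "motion": [
    [0,0,-4,0,0,0,-1],
    [0,0,-12,0,0,0,-1],
    [0,0,-25,0,0,0,-1],
    [0,0,-25,0,0,0,-1],
    [30,0,-25,0,0,0,-1],
    [60,0,-25,0,0,0,-1],
    [81,0,-25,0,0,0,-1],
    [81,0,-25,0,0,0,-1],
    [81,0,-25,0,0,0,-1]
  ]
}}

```text
t: 6.05
tcp_pos: [437.6, -32.3, 58.2]
orientation: [1.852, 2.163, 0.442]
wrist_force: [0.4, -0.0, 0.4]
gripper_width: -0.003
grip_force: 0.0
```

```bash
python3 - <<'E'
from h import *
print(rel(K0+nrm*14).round(3), arm.observe()["wrist_force"])
T=K0+nrm*22
im=arm.read_camera("side"); x,y,w,h=(205,90,100,95)
im=cv2.resize(im[y:y+h,x:x+w],None,fx=4,fy=4,interpolation=cv2.INTER_CUBIC)
for p in proj("side",[K0,T]): cv2.circle(im,tuple(int(v) for v in (p-[x,y])*4+2),2,(255,0,255),-1)
cv2.imwrite("pics/hov0.png",im)
E
```

```text
[ 1.161e+00 -4.030e-01  2.191e+01  1.000e-03 -1.000e-03  1.000e-03] [ 0.37564566 -0.01769893  0.44744153]
```

View pics/hov0.png

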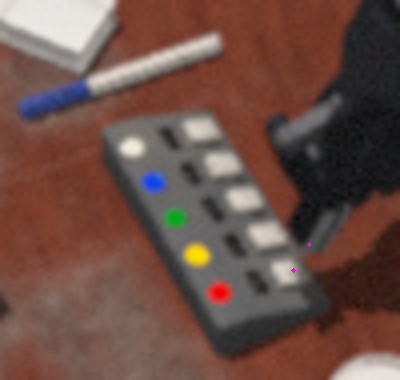

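The fingertips at (315,235) stand over key0 at (288,270), behind which is the red dot at (220,292). Key3 is back up. Press the same way.

Emit:
{"api": "drive_tool", "payload": {
  "motion": [
    [1,0,8,0,0,0,-1],
    [1,0,16,0,0,0,-1],
    [1,0,20,0,0,0,-1],
    [1,0,22,0,0,0,-1],
    [1,0,22,0,0,0,-1]
  ]
}}

```text
t: 6.72
tcp_pos: [445.5, -29.7, 38.2]
orientation: [1.852, 2.163, 0.442]
wrist_force: [-0.2, -0.6, 0.6]
gripper_width: -0.0
grip_force: 0.6
```

Emit:
{"api": "drive_tool", "payload": {
  "motion": [
    [0,0,1,0,0,0,-1],
    [0,0,1,0,0,0,-1]
  ]
}}

```text
t: 6.98
tcp_pos: [445.9, -29.5, 37.4]
orientation: [1.852, 2.163, 0.442]
wrist_force: [-0.3, -3.2, 3.2]
gripper_width: 0.003
grip_force: 1.8
```

Emit:
{"api": "drive_tool", "payload": {
  "motion": [
    [0,0,1,0,0,0,-1],
    [0,0,1,0,0,0,-1]
  ]
}}

```text
t: 7.22
tcp_pos: [446.3, -29.4, 36.4]
orientation: [1.852, 2.163, 0.442]
wrist_force: [-2.9, -3.9, 6.1]
gripper_width: 0.001
grip_force: 3.2
```

Emit:
{"api": "drive_tool", "payload": {
  "motion": [
    [0,0,0.7,0,0,0,-1],
    [0,0,0.7,0,0,0,-1]
  ]
}}

```text
t: 7.48
tcp_pos: [446.5, -29.4, 35.9]
orientation: [1.852, 2.163, 0.442]
wrist_force: [-3.0, -4.5, 9.1]
gripper_width: -0.003
grip_force: 5.1
```

Emit:
{"api": "drive_tool", "payload": {
  "motion": [
    [0,0,0.5,0,0,0,-1],
    [0,0,0.5,0,0,0,-1]
  ]
}}

```text
t: 7.72
tcp_pos: [446.6, -29.3, 35.7]
orientation: [1.852, 2.162, 0.442]
wrist_force: [-7.1, -5.9, 22.8]
gripper_width: -0.001
grip_force: 11.9
```

Key0 is at its stop too. Withdraw.

Emit:
{"api": "drive_tool", "payload": {
  "motion": [
    [0,0,-4,0,0,0,-1],
    [0,0,-12,0,0,0,-1],
    [0,0,-40,0,0,0,-1],
    [0,0,-70,0,0,0,-1],
    [0,0,-100,0,0,0,-1],
    [0,0,-100,0,0,0,-1],
    [0,0,-100,0,0,0,-1],
    [0,0,-100,0,0,0,-1]
  ]
}}

```text
t: 8.72
tcp_pos: [408.1, -35.3, 127.8]
orientation: [1.85, 2.163, 0.442]
wrist_force: [-0.8, 0.4, -1.0]
gripper_width: -0.001
grip_force: 0.0
```

```bash
python3 - <<'E'
from h import *
im=arm.read_camera("side"); cv2.imwrite("pics/end.png",im); print(arm.observe()["wrist_force"],arm.observe()["tcp_pos"])
E
```

```text
[-0.45172914 -0.0308089  -0.96762775] [408.29353817 -35.28193852 127.41225903]
```

View pics/end.png

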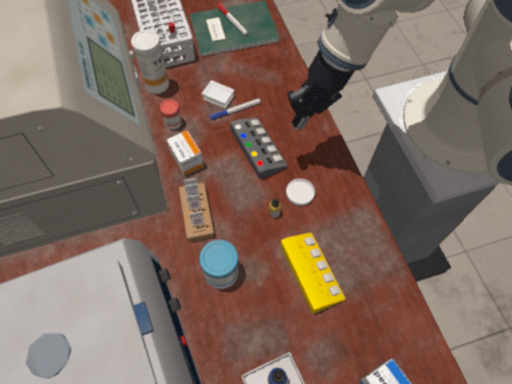

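The arm is clear at (310,100), and the bystanders are where they were; all the keys are up.

```bash
python3 -c "
from workcell import arm
print(arm.job_done())"
```

```text
the job is handed in; nothing more can be done
None
```

I pressed the blue-dot key (second from the right) and then the red-dot key (leftmost) to their stops, with peak readings of about 21 N and 25 N, let each spring back, withdrew with nothing else disturbed in the last picture, and handed in the job at about 9 s; no verdict was returned.

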